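# Shut the red supply line in the covered valve box

### The job

Shut off the red-banded line at the white valve box: slide its loose grey cover along the box all the way to the end away from the red-banded pipe so that the red handle is uncovered, then push that handle clockwise round to its stop, so that it lies square across its pipe. Use gentle pushes of the fingers only: do not grip the handle, do not lift the cover, leave the blue handle as it is, and do not shift the bottles, racks, boxes or pen standing around. Leave the cover slid aside, flat on the box.

Things in the scene. Friction and masses are not known exactly. Their poses are not given: they have to be found in the camera images.
- valve_box: White valve box fixed to the bench, 150 (x) x 384 (y) x 64 mm, open on top. Origin: centre of its underside; x to the back, y along its length to the left, z up; yawed up to 0.2 rad. The well inside is 126 x 360 mm, its floor 4 mm above the bench. The long walls carry the cover on ledges 54 mm high between rails up to 64 mm; end walls 12 mm thick, 64 mm high.
- red_valve: Fixed red valve with its handle, 68 mm left or right of the box's middle, the blue one opposite. Origin on the bench under the handle's axis, axes as the box's. Brass body 36 (x) x 24 (y) mm, top 26 mm above the bench; pipe along x, top 21 mm (rings 24 mm); it sticks out of the box's front wall with a collar in the handle's colour.
- cover_mid (a point): Centre of the upper face of the loose grey cover plate, 137 (x) x 180 (y) x 5 mm, 0.2 to 0.45 kg, 59 mm above the bench; axes as the box's. It starts mid-box, hiding both valves (a handle tip may show), and slides along y with 1 to 3 N; against an end wall its centre is 90 mm from the box's middle and the other half is open.
- ridge_top (a point): Top centre of the black ridge that stands on the middle of the cover, 75 mm above the bench: 70 mm long across the box (x), 10 mm thick (y), 16 mm high. A finger can push on either side of it.
- red_axis (a point): On the vertical turning axis of the red handle, 40 mm above the bench, half-way up the handle; 15 mm behind the box's long middle line.
- red_tip (a point): Centre of the round end of the red handle, 50 mm from its axis, 40 mm above the bench. The handle is a straight bar 10 mm wide that spans 32 to 48 mm above the bench and ends 55 mm from the axis.
- red_handle (a joint): Angle of the red handle, rad: 0 = fully open, handle points to the box's front (-x) along its pipe; grows as it turns clockwise seen from above; pi/2 = shut at its stop, handle points to the box's left (+y), across the pipe. Starts between 0 and 0.3. Stays where it is left; takes about 1.5 N pushed 40 mm from the axis.
- blue_tip (a point): Centre of the round end of the blue handle (the other valve, same shape, set anywhere from open to half shut); must stay as it is.
- reagent_a: amber reagent bottle with blue cap, 42 mm across, 92 mm tall, standing behind the box; origin at the middle of its underside. Loose; leave it alone.
- reagent_b: white reagent bottle with red cap, 34 mm across, 78 mm tall, standing near the left end of the box; origin at the middle of its underside. Loose; leave it alone.
- cuvette_rack: white cuvette rack, 40 x 126 x 68 mm, standing behind the box; origin at the middle of its underside. Loose; leave it alone.
- tip_box: pipette tip box, yellow base and clear lid, 90 x 126 x 92 mm, at the left; origin at the middle of its underside. Loose; leave it alone.
- rack_metal: empty metal tube rack, 68 x 167 x 100 mm, at the left; origin at the middle of its underside. Loose; leave it alone.
- reagent_box: closed carton, 88 x 96 x 40 mm, at the left, behind the tip box; origin at the middle of its underside. Loose; leave it alone.
- pen: blue ball pen lying on the bench, 10 x 142 x 11 mm; origin at the middle of its underside. Loose; leave it alone.

How it is judged:
By the outcome, as a careful person would: the job done as asked, in the order asked, and still so for the second after the job is handed in, with the robot touching nothing.
It also fails if it takes over 40 s, if anything falls off the work surface, if the arm or the gripper's body presses on something with over 40 N, if the wrist force passes 120 N, or if a joint passes its speed limit or range.

### The arm

A 6-joint arm with a two-finger parallel gripper is mounted at the origin on a cart in front of the work surface, level with it; the furniture and walls round the work are solid. World frame = base frame: x ahead of the robot, y to its left, z up, the work surface at z = 0. Lengths are in mm, angles in rad, forces in N, time in s.
With the tool pointing down it reaches from about 275 to 1000 mm from the base axis. Payload 8.4 kg.
Tool frame: the origin (TCP) lies between the finger pads; the fingertips stand 25 mm ahead of it and the grasp point (between the pads) lies 6 mm ahead of it; z points along the fingers, y is the line along which they close (so a half turn about z gives the same grasp; the last joint's range is limited). The gripper opens to 85 mm and grips with 20 to 120 N. Pads are 22 mm wide; open, the fingers measure 114 mm over their backs; the gripper's body (76 mm by 85 mm) begins 54 mm behind the grasp point. The pads swing forward as they close: fully open they stand 13 mm farther back than shut.
Start: joints at [1.147, 0.353, 1.633, -0, 1.155, -0.002], TCP at [255.876, 570.224, 256.281] pointing down, gripper open.
Joint ranges: [-2.63, 2.63], [-0.92, 2.1], [0.06, 2.66], [-1.3, 4.44], [0, 2.69], [-3.02, 3.02]. Speed limits (rad/s): [2.22, 2.22, 2.79, 3.14, 3.14, 3.14].

### API

Orientations are given as a 3x3 rotation matrix whose columns are the frame's x, y, z axes.
In Python, from plant import r gives the robot as it stands.
- The arm moves only by the shell command python3 -m jog 'ROWS' [FORCE]. ROWS is JSON, a list of rows, each an object of numbers: "x", "y", "z": the shift along the world's x, y, z normalised to -1 to 1, where 1 is 250 mm; "ax", "ay", "az": the turn, a rotation vector about the world's x, y, z normalised to -1 to 1, where 1 is 2 pi rad; "jaw": the opening in per cent of the stroke, from 0 (shut) to 100 (fully open). In form: [{"x": .., "y": .., "z": .., "ax": .., "ay": .., "az": .., "jaw": ..}, ...]. A call has 1 to 5 rows; each row shifts and turns the commanded pose from where the row before left it; what a row does not reach is not made up. A row lasts 1/10 s, in which the tool goes at most 50 mm and 8.59 degrees, less where a joint would pass 70% of its speed; a pose out of reach is approached as far as the arm can. A call with a number of a shift or a turn outside -1 to 1 is refused whole. A call with a gripper value outside its range is refused whole. The fingers move at their own pace and stop on an object; FORCE is the grip in N (left out, the last holds). Time passes only in rows, so rows that do not move let the fingers close. It gives the time, the measured TCP pose, the force, the opening and the grip force at its end, in the units of the state.
- r.observe(): the state, without advancing time (a new reading comes with each control period).
- r.read_camera(name): name is "side" or "top"; returns the picture (384x512x3 uint8, red, green, blue); there is no depth.
- r.camera_model(name): a dict with "camera_matrix" (3x3 intrinsics, pixels), "T" (4x4, takes a point from camera to world coordinates). Camera axes: x right, y down, z forward; pixel columns grow to the right and rows downward; lengths in mm; the calibration is good to about 2 mm. A picture is of the moment at which its call begins. camera_model takes no time and is no camera call.
- r.sign_off(): hands the job in; it is judged then, once.
The state is a dict: "t": time; "q": joint angles; "qvel": joint speeds; "effort": joint torques, N m; "ee_pos": TCP position; "ee_rot": TCP orientation; "contact_force": force on the tool from outside, world axes, zero at the start; "moment": the same for the moment, N m; "opening": finger opening in mm; "grip_force": force on a finger pad.
Only numpy, scipy, OpenCV 4.12 (cv2) and the standard library are available. Lean on these libraries where they do the work, as an engineer would, in place of code of your own. Each camera call takes 0.05 s, during which the arm holds its last target. There are 200 camera calls.

## Working session

There is one attempt and no reset: what is moved stays moved. The work goes in short steps, Python scripts to look and compute and a shell command to move; the robot and the scene stay as the last step left them, time stands still between calls to the robot, and variables do not carry over. Pictures are saved under pics/ and viewed, at most 10 in all, crops included, and the job is handed in when it is done.

```bash
mkdir -p pics; ls
python3 - <<'E'
from plant import r
import cv2,numpy as np
for n in("top","side"):
    im=r.read_camera(n); cv2.imwrite(f"pics/{n}0.png",im[:,:,::-1])
    m=r.camera_model(n); print(n,np.round(m["camera_matrix"],1).tolist(),np.round(m["T"],3).tolist())
print(r.observe())
E
```

```text
pics
top [[458.2, 0.0, 254.5], [0.0, 458.2, 196.6], [0.0, 0.0, 1.0]] [[0.081, -0.976, 0.201, 249.573], [-0.997, -0.079, 0.018, 53.596], [-0.002, -0.202, -0.979, 1304.63], [0.0, 0.0, 0.0, 1.0]]
side [[366.4, 0.0, 257.7], [0.0, 366.4, 192.8], [0.0, 0.0, 1.0]] [[0.82, -0.349, 0.454, 42.744], [-0.572, -0.477, 0.667, -619.521], [-0.017, -0.807, -0.591, 682.104], [0.0, 0.0, 0.0, 1.0]]
{'t': 0.1, 'q': array([ 1.14661506e+00,  3.53627892e-01,  1.63404100e+00, -3.68540322e-06,
        1.15520745e+00, -2.41238520e-03]), 'qvel': array([-6.31475798e-04, -1.95486799e-03, -3.17587180e-03,  5.50497922e-04,
       -9.20003652e-04,  5.96613294e-05]), 'effort': array([ 1.93639780e-04, -6.06361413e+01, -3.42817891e+01,  1.38127768e-05,
        3.96812087e-03,  2.73302618e-05]), 'ee_pos': array([255.70694703, 569.87000784, 255.61415842]), 'ee_rot': array([[-9.12366841e-01,  4.09373266e-01, -5.25259893e-04],
       [ 4.09373603e-01,  9.12366089e-01, -1.17130840e-03],
       [-2.73032125e-07, -1.28369048e-03, -9.99999176e-01]]), 'contact_force': array([ 0.16833542, -0.21632943,  0.34834473]), 'moment': array([-0.05104225,  0.02528474, -0.03839521]), 'grip_force': 0.0, 'opening': 85.33364591232198}
```

View pics/top0.png

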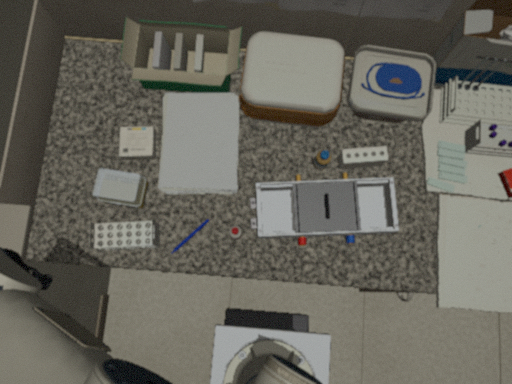

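View pics/side0.png

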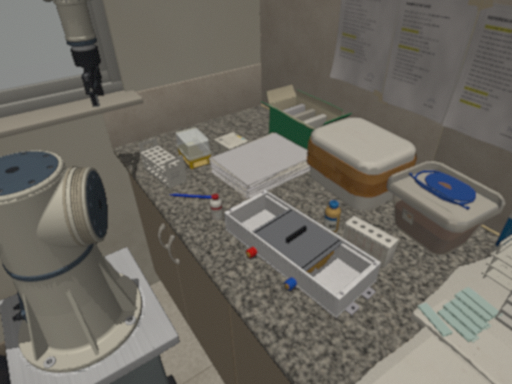

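The red collar is at top (302,241) on the left half and the blue at (350,239), so the cover must go right (-y). I'll enlarge the box in both views.

Run:
```python
import cv2
a=cv2.imread("pics/top0.png")[165:255,240:410]; cv2.imwrite("pics/topc.png",cv2.resize(a,None,fx=4.5,fy=4.5,interpolation=cv2.INTER_CUBIC))
a=cv2.imread("pics/side0.png")[180:310,210:390]; cv2.imwrite("pics/sidec.png",cv2.resize(a,None,fx=4.4,fy=4.4,interpolation=cv2.INTER_CUBIC))
```

```text
(no output)
```

View pics/topc.png

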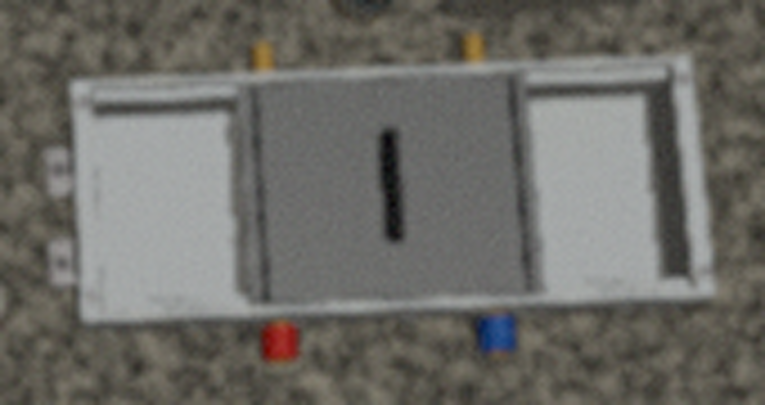

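View pics/sidec.png

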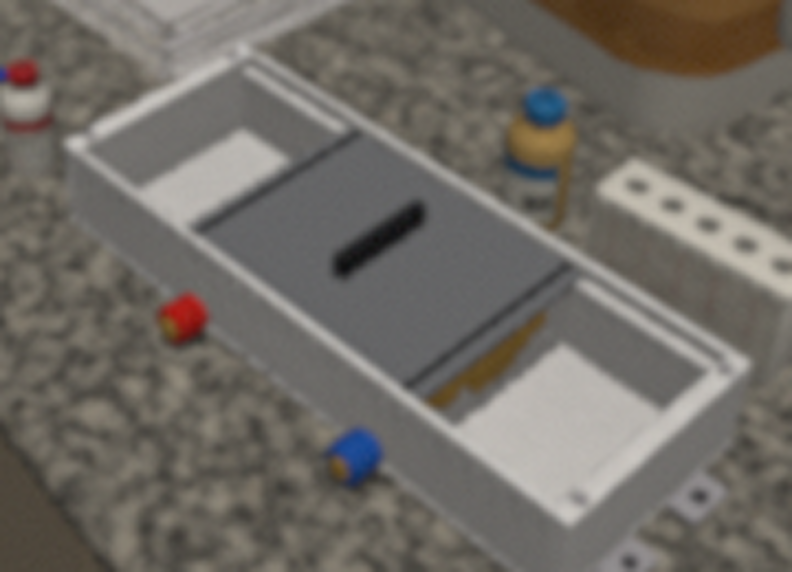

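The crops show the box corners: top crop TL(72,82), TR(688,58), BR(714,297), BL(84,321); side crop (243,48), (745,362), (572,522), (68,143). The ridge is at top (390,185). The neighbours' caps are also in view.

```bash
cat > h.py <<'E'
from plant import r
import numpy as np, cv2
def px2w(cam,pts,z):
    m=r.camera_model(cam);K=np.array(m["camera_matrix"]);T=np.array(m["T"])
    p=np.atleast_2d(pts).astype(float)
    d=(T[:3,:3]@np.linalg.inv(K)@np.c_[p,np.ones(len(p))].T).T
    return T[:3,3]+d*((z-T[2,3])/d[:,2])[:,None]
E
python3 - <<'E'
from h import *
tc=lambda p:np.array(p)/4.5+[240,165]
sc=lambda p:np.array(p)/4.4+[210,180]
t=px2w("top",tc([(72,82),(688,58),(714,297),(84,321)]),64)
s=px2w("side",sc([(243,48),(745,362),(572,522),(68,143)]),64)
for q in(t,s):
    # order TL(back-left),TR(back-right),FR,FL
    print(q[:,:2].round(1).tolist(),"mid",q.mean(0).round(1)); 
    v=(q[0]-q[1]+q[3]-q[2])/2; w=(q[0]-q[3]+q[1]-q[2])/2
    print("len",np.hypot(*v[:2]),np.hypot(*w[:2]),"yaw",np.arctan2(-v[0],v[1]),np.arctan2(w[1],w[0]))
print("ridge top ends",px2w("top",tc([(388,130),(396,240)]),75).round(1),px2w("side",sc([(341,264),(418,207)]),75).round(1))
print("bottleA cap",px2w("top",[(323,156)],92).round(),"B",px2w("top",[(235,231)],78).round(),"cuv ends",px2w("top",[(343,156),(387,154)],68).round())
print("far tray edge", px2w("top",[(242,95),(238,190),(290,120)],60).round())
E
```

```text
[[542.4, 75.3], [588.6, -303.7], [440.8, -322.5], [395.3, 56.1]] mid [ 491.8 -123.7   64. ]
len 381.51143409341927 148.65304483387362 yaw 0.1203869629520658 0.12798233713738066
[[540.1, 73.4], [586.8, -300.4], [443.8, -320.0], [397.1, 56.6]] mid [ 492.  -122.6   64. ]
len 378.0580587914898 144.18843352628386 yaw 0.1237615440590977 0.12676163989661368
ridge top ends [[ 525.5 -119.3   75. ]
 [ 458.2 -127.5   75. ]] [[ 457.4 -131.7   75. ]
 [ 521.3 -121.    75. ]]
bottleA cap [[ 627. -103.   92.]] B [[403. 121.  78.]] cuv ends [[ 640. -162.   68.]
 [ 655. -285.   68.]]
far tray edge [[803. 137.  60.]
 [520. 124.  60.]
 [737.  -7.  60.]]
```

```bash
python3 -m jog '[{"x":0.06,"y":-0.17,"az":0.0218,"jaw":0},{"x":0.06,"y":-0.17,"az":0.0218,"jaw":0},{"x":0.06,"y":-0.17,"az":0.0218,"jaw":0},{"x":0.06,"y":-0.17,"az":0.0218,"jaw":0},{"x":0.06,"y":-0.17,"jaw":0}]' 20
python3 -m jog '[{"x":0.06,"y":-0.17,"jaw":0},{"x":0.06,"y":-0.17,"jaw":0},{"x":0.06,"y":-0.17,"jaw":0},{"x":0.06,"y":-0.17,"jaw":0},{"x":0.06,"y":-0.17,"jaw":0}]'
python3 -m jog '[{"x":0.06,"y":-0.17,"jaw":0},{"x":0.06,"y":-0.17,"jaw":0},{"x":0.06,"y":-0.17,"jaw":0},{"x":0.06,"y":-0.17,"jaw":0},{"x":0,"y":0,"jaw":0}]'
python3 -c "
from plant import r
o=r.observe();print(o['ee_pos'],o['ee_rot'].round(3).tolist(),o['contact_force'])"
```

```text
[255.70694703 569.87000784 255.61415842] [[-0.912, 0.409, -0.001], [0.409, 0.912, -0.001], [-0.0, -0.001, -1.0]] [ 0.16833542 -0.21632943  0.34834473]schema error: expected keys x, y, z, ax, ay, az, jaw
schema error: expected keys x, y, z, ax, ay, az, jaw
schema error: expected keys x, y, z, ax, ay, az, jaw
```

All keys are required in every row.

```bash
python3 -m jog '[{"x":0.06,"y":-0.17,"z":0,"ax":0,"ay":0,"az":0.0218,"jaw":0},{"x":0.06,"y":-0.17,"z":0,"ax":0,"ay":0,"az":0.0218,"jaw":0},{"x":0.06,"y":-0.17,"z":0,"ax":0,"ay":0,"az":0.0218,"jaw":0},{"x":0.06,"y":-0.17,"z":0,"ax":0,"ay":0,"az":0.0218,"jaw":0},{"x":0.06,"y":-0.17,"z":0,"ax":0,"ay":0,"az":0,"jaw":0}]' 20
python3 -m jog '[{"x":0.06,"y":-0.17,"z":0,"ax":0,"ay":0,"az":0,"jaw":0},{"x":0.06,"y":-0.17,"z":0,"ax":0,"ay":0,"az":0,"jaw":0},{"x":0.06,"y":-0.17,"z":0,"ax":0,"ay":0,"az":0,"jaw":0},{"x":0.06,"y":-0.17,"z":0,"ax":0,"ay":0,"az":0,"jaw":0},{"x":0.06,"y":-0.17,"z":0,"ax":0,"ay":0,"az":0,"jaw":0}]'
python3 -m jog '[{"x":0.06,"y":-0.17,"z":0,"ax":0,"ay":0,"az":0,"jaw":0},{"x":0.06,"y":-0.17,"z":0,"ax":0,"ay":0,"az":0,"jaw":0},{"x":0.06,"y":-0.17,"z":0,"ax":0,"ay":0,"az":0,"jaw":0},{"x":0.06,"y":-0.17,"z":0,"ax":0,"ay":0,"az":0,"jaw":0},{"x":0,"y":0,"z":0,"ax":0,"ay":0,"az":0,"jaw":0}]'
python3 -c "
from plant import r
o=r.observe();print(o['t'],o['ee_pos'],o['ee_rot'].round(3).tolist(),o['contact_force'],o['opening'])"
```

```text
t: 0.6
ee_pos: [330.9, 355.9, 256.0]
ee_rot: [[-0.991, -0.131, -0.0], [-0.131, 0.991, -0.0], [0.0, -0.0, -1.0]]
contact_force: [1.1, -0.1, 0.6]
opening: 12.2
grip_force: 0.0
t: 1.1
ee_pos: [405.9, 143.4, 256.2]
ee_rot: [[-0.992, -0.126, 0.0], [-0.126, 0.992, -0.0], [-0.0, -0.0, -1.0]]
contact_force: [0.4, -0.6, 0.4]
opening: -0.0
grip_force: 0.0
t: 1.6
ee_pos: [467.2, -29.0, 256.3]
ee_rot: [[-0.993, -0.122, 0.001], [-0.122, 0.993, -0.001], [-0.001, -0.002, -1.0]]
contact_force: [0.0, 0.7, -0.6]
opening: -0.3
grip_force: 0.0
1.6 [467.22794227 -29.03455449 256.28028059] [[-0.993, -0.122, 0.001], [-0.122, 0.993, -0.001], [-0.001, -0.002, -1.0]] [ 0.01126135  0.67190922 -0.57084229] -0.2735505705893217
```

```bash
python3 -m jog '[{"x":0.04,"y":-0.1,"z":-0.12,"ax":0,"ay":0,"az":0,"jaw":0},{"x":0.04,"y":-0.1,"z":-0.12,"ax":0,"ay":0,"az":0,"jaw":0},{"x":0,"y":0,"z":-0.14,"ax":0,"ay":0,"az":0,"jaw":0},{"x":0,"y":0,"z":-0.14,"ax":0,"ay":0,"az":0,"jaw":0},{"x":0,"y":0,"z":-0.04,"ax":0,"ay":0,"az":0,"jaw":0}]'
python3 -m jog '[{"x":0,"y":0,"z":-0.04,"ax":0,"ay":0,"az":0,"jaw":0},{"x":0,"y":0,"z":-0.04,"ax":0,"ay":0,"az":0,"jaw":0},{"x":0,"y":0,"z":-0.02,"ax":0,"ay":0,"az":0,"jaw":0},{"x":0,"y":0,"z":0,"ax":0,"ay":0,"az":0,"jaw":0}]'
python3 - <<'E'
from h import *
im=r.read_camera("side")[:,:,::-1]; cv2.imwrite("pics/s1.png",cv2.resize(im[150:310,200:390],None,fx=3.7,fy=3.7,interpolation=cv2.INTER_CUBIC))
E
```

```text
t: 2.1
ee_pos: [483.4, -74.1, 113.2]
ee_rot: [[-0.992, -0.126, -0.006], [-0.126, 0.992, 0.001], [0.006, 0.002, -1.0]]
contact_force: [-0.8, 0.1, 0.5]
opening: 0.2
grip_force: 0.0
t: 2.5
ee_pos: [486.0, -74.6, 91.4]
ee_rot: [[-0.992, -0.126, 0.0], [-0.126, 0.992, -0.0], [-0.0, -0.0, -1.0]]
contact_force: [-0.8, 0.5, -0.1]
opening: -0.0
grip_force: 0.0
```

View pics/s1.png

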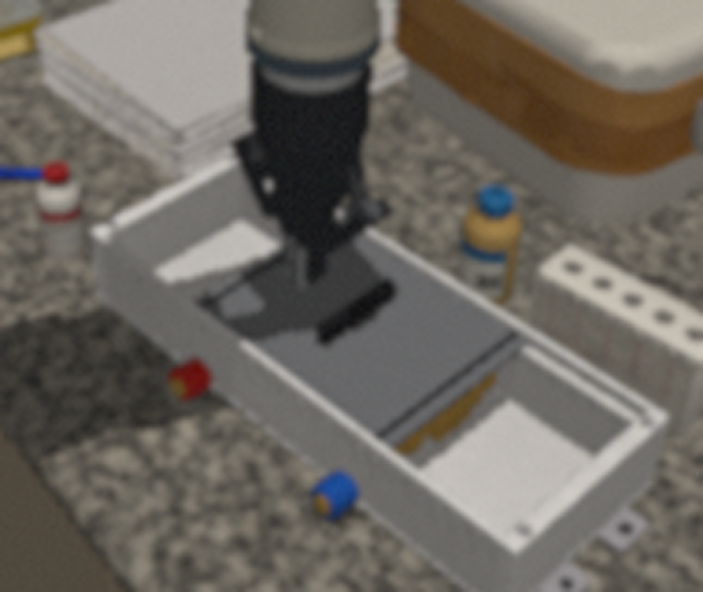

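Fingertips (310,285) sit just above the cover, left of the ridge. Pushing right.

```bash
python3 -m jog '[{"x":0.005,"y":-0.04,"z":0,"ax":0,"ay":0,"az":0,"jaw":0},{"x":0.005,"y":-0.04,"z":0,"ax":0,"ay":0,"az":0,"jaw":0},{"x":0.0025,"y":-0.02,"z":0,"ax":0,"ay":0,"az":0,"jaw":0},{"x":0.0025,"y":-0.02,"z":0,"ax":0,"ay":0,"az":0,"jaw":0},{"x":0.0025,"y":-0.02,"z":0,"ax":0,"ay":0,"az":0,"jaw":0}]' 
python3 -m jog '[{"x":0.0025,"y":-0.02,"z":0,"ax":0,"ay":0,"az":0,"jaw":0},{"x":0.004,"y":-0.03,"z":0,"ax":0,"ay":0,"az":0,"jaw":0},{"x":0.004,"y":-0.03,"z":0,"ax":0,"ay":0,"az":0,"jaw":0},{"x":0.004,"y":-0.03,"z":0,"ax":0,"ay":0,"az":0,"jaw":0},{"x":0.004,"y":-0.03,"z":0,"ax":0,"ay":0,"az":0,"jaw":0}]' 
python3 -m jog '[{"x":0.004,"y":-0.03,"z":0,"ax":0,"ay":0,"az":0,"jaw":0},{"x":0.004,"y":-0.03,"z":0,"ax":0,"ay":0,"az":0,"jaw":0},{"x":0.004,"y":-0.03,"z":0,"ax":0,"ay":0,"az":0,"jaw":0}]'
```

```text
t: 3.05
ee_pos: [490.2, -110.1, 91.4]
ee_rot: [[-0.992, -0.125, -0.0], [-0.125, 0.992, 0.001], [0.0, 0.001, -1.0]]
contact_force: [-0.6, 3.5, 2.9]
opening: 0.1
grip_force: 2.3
t: 3.55
ee_pos: [495.0, -145.4, 91.3]
ee_rot: [[-0.992, -0.126, -0.0], [-0.126, 0.992, 0.0], [0.0, 0.0, -1.0]]
contact_force: [-0.2, 4.9, 4.7]
opening: 0.1
grip_force: 2.9
t: 3.85
ee_pos: [497.9, -167.9, 91.3]
ee_rot: [[-0.992, -0.126, -0.0], [-0.126, 0.992, 0.0], [0.0, 0.0, -1.0]]
contact_force: [-1.6, 5.5, 5.1]
opening: 0.0
grip_force: 3.4
```

```bash
python3 -m jog '[{"x":0.0025,"y":-0.02,"z":0.008,"ax":0,"ay":0,"az":0,"jaw":0},{"x":0.0025,"y":-0.02,"z":0,"ax":0,"ay":0,"az":0,"jaw":0},{"x":0.0025,"y":-0.02,"z":0,"ax":0,"ay":0,"az":0,"jaw":0}]' 
python3 -m jog '[{"x":0.002,"y":-0.016,"z":0,"ax":0,"ay":0,"az":0,"jaw":0}]' 
python3 -m jog '[{"x":0.001,"y":-0.008,"z":0,"ax":0,"ay":0,"az":0,"jaw":0}]' 
python3 -m jog '[{"x":0.001,"y":-0.008,"z":0,"ax":0,"ay":0,"az":0,"jaw":0}]'
python3 - <<'E'
from h import *
im=r.read_camera("side")[:,:,::-1]; cv2.imwrite("pics/s2.png",cv2.resize(im[170:310,200:390],None,fx=4,fy=4,interpolation=cv2.INTER_CUBIC))
E
```

```text
t: 4.15
ee_pos: [499.6, -182.7, 93.1]
ee_rot: [[-0.992, -0.126, -0.0], [-0.126, 0.992, 0.0], [0.0, 0.0, -1.0]]
contact_force: [-0.2, 2.7, 1.4]
opening: -0.3
grip_force: 1.5
t: 4.25
ee_pos: [500.1, -186.7, 93.2]
ee_rot: [[-0.992, -0.126, -0.0], [-0.126, 0.992, 0.0], [0.0, 0.0, -1.0]]
contact_force: [-0.9, 2.1, 0.1]
opening: -0.3
grip_force: 1.4
t: 4.35
ee_pos: [500.4, -188.6, 93.2]
ee_rot: [[-0.992, -0.126, -0.0], [-0.126, 0.992, 0.0], [0.0, 0.0, -1.0]]
contact_force: [-0.8, 2.9, 1.6]
opening: -0.3
grip_force: 1.3
t: 4.45
ee_pos: [500.6, -190.4, 93.2]
ee_rot: [[-0.992, -0.126, -0.0], [-0.126, 0.992, 0.0], [0.0, 0.0, -1.0]]
contact_force: [-1.1, 1.8, 1.8]
opening: -0.1
grip_force: 1.3
```

View pics/s2.png

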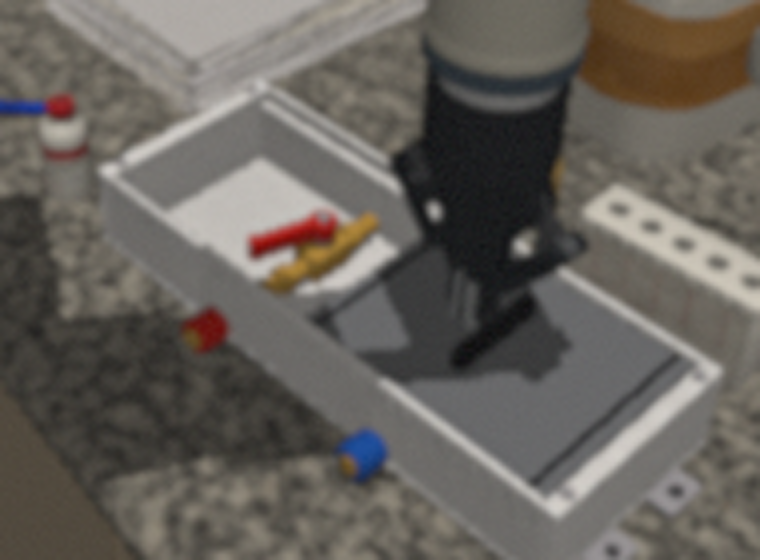

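The cover is nearly at the end and the red handle is uncovered, with its axis near crop (325,222) and tip near (258,244). Pushing on until the wall stops it.

```bash
for i in 1; do python3 -m jog '[{"x":0.001,"y":-0.008,"z":0,"ax":0,"ay":0,"az":0,"jaw":0}]' | grep -E "ee_pos|contact"
python3 -m jog '[{"x":0.001,"y":-0.008,"z":0,"ax":0,"ay":0,"az":0,"jaw":0}]' | grep -E "ee_pos|contact"
python3 -m jog '[{"x":0.001,"y":-0.008,"z":0,"ax":0,"ay":0,"az":0,"jaw":0}]' | grep -E "ee_pos|contact"; done
python3 - <<'E'
from h import *
print(px2w("side",np.array([(325,222),(258,244)])/4+[200,170],48))
E
```

```text
ee_pos: [500.9, -192.2, 93.2]
contact_force: [-1.2, 2.9, 1.5]
ee_pos: [501.4, -194.3, 93.4]
contact_force: [-0.8, 3.0, 6.3]
ee_pos: [501.8, -196.5, 93.5]
contact_force: [-1.3, 2.0, 1.9]
[[496.6490743  -57.90589569  48.        ]
 [448.89904619 -49.48656921  48.        ]]
```

```bash
python3 -m jog '[{"x":0.001,"y":-0.008,"z":0,"ax":0,"ay":0,"az":0,"jaw":0}]' | grep -E "ee_pos|contact"
python3 -m jog '[{"x":0.001,"y":-0.008,"z":0,"ax":0,"ay":0,"az":0,"jaw":0}]' | grep -E "ee_pos|contact"
python3 - <<'E'
from h import *
im=r.read_camera("top")[:,:,::-1]; cv2.imwrite("pics/t3.png",cv2.resize(im[165:255,240:410],None,fx=4.5,fy=4.5,interpolation=cv2.INTER_CUBIC))
E
```

```text
ee_pos: [502.1, -198.1, 93.5]
contact_force: [1.5, 12.7, 6.2]
ee_pos: [502.3, -198.6, 93.5]
contact_force: [4.7, 22.9, 8.2]
```

View pics/t3.png

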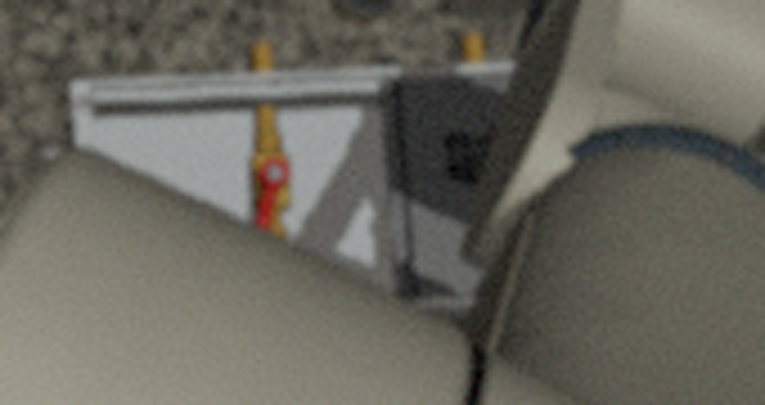

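The cover is hard against the end wall (23 N rise) and its edge now lies at box middle. I'll retract, then move to the right of the red handle.

```bash
python3 -m jog '[{"x":-0.004,"y":0.032,"z":0,"ax":0,"ay":0,"az":0,"jaw":0},{"x":0,"y":0,"z":0.12,"ax":0,"ay":0,"az":0,"jaw":0},{"x":-0.05,"y":0.15,"z":0,"ax":0,"ay":0,"az":0,"jaw":0},{"x":-0.05,"y":0.15,"z":0,"ax":0,"ay":0,"az":0,"jaw":0},{"x":-0.05,"y":0.15,"z":0,"ax":0,"ay":0,"az":0,"jaw":0}]'
python3 -m jog '[{"x":0,"y":0,"z":0,"ax":0,"ay":0,"az":0,"jaw":0},{"x":0,"y":0,"z":0,"ax":0,"ay":0,"az":0,"jaw":0}]'
python3 - <<'E'
from h import *
im=r.read_camera("side")[:,:,::-1]; cv2.imwrite("pics/s4.png",cv2.resize(im[170:310,200:390],None,fx=4,fy=4,interpolation=cv2.INTER_CUBIC))
E
```

```text
t: 5.55
ee_pos: [463.1, -79.1, 123.4]
ee_rot: [[-0.992, -0.125, 0.001], [-0.125, 0.992, -0.001], [-0.001, -0.001, -1.0]]
contact_force: [-0.2, 0.7, -0.9]
opening: 0.2
grip_force: 0.0
t: 5.75
ee_pos: [463.7, -79.5, 123.5]
ee_rot: [[-0.992, -0.128, 0.001], [-0.128, 0.992, -0.001], [-0.001, -0.001, -1.0]]
contact_force: [0.1, 0.3, 0.8]
opening: -0.0
grip_force: 0.0
```

View pics/s4.png

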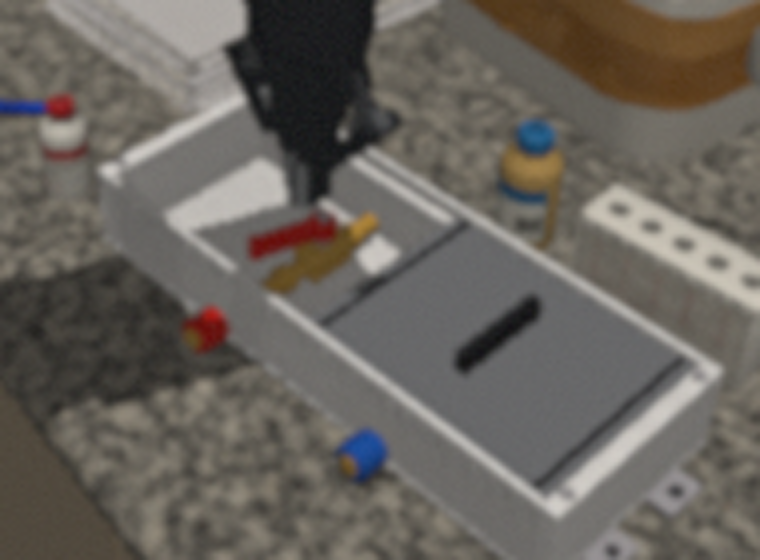

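The cover is flush at the right end, with its dark edge line next to the end wall. The handle is free; descending beside it.

```bash
python3 -m jog '[{"x":0,"y":0.004,"z":-0.08,"ax":0,"ay":0,"az":0,"jaw":0},{"x":0,"y":0,"z":-0.06,"ax":0,"ay":0,"az":0,"jaw":0},{"x":0,"y":0,"z":-0.06,"ax":0,"ay":0,"az":0,"jaw":0},{"x":0,"y":0,"z":-0.04,"ax":0,"ay":0,"az":0,"jaw":0},{"x":0,"y":0,"z":0,"ax":0,"ay":0,"az":0,"jaw":0}]'
python3 - <<'E'
import numpy as np
# finger centre path in world: contact 36 mm out, centre 5+13 mm behind bar
ex=np.array([.992,.124]);ey=np.array([-.124,.992]);c=np.array([492,-123])
prev=None
for a in np.r_[.3:1.66:.15]:
    u=np.array([-np.cos(a),np.sin(a)]);n=np.array([np.sin(a),np.cos(a)])
    b=np.array([15,68])+36*u-(5+13)*n
    w=c+b[0]*ex+b[1]*ey
    print(round(a,2),b.round(1),w.round(1),None if prev is None else ((w-prev)/250).round(4)); prev=w
E
```

```text
t: 6.3
ee_pos: [463.1, -79.5, 62.1]
ee_rot: [[-0.992, -0.125, -0.002], [-0.125, 0.992, 0.0], [0.002, 0.0, -1.0]]
contact_force: [0.7, -0.2, 0.3]
opening: 0.0
grip_force: 0.0
0.3 [-24.7  61.4] [459.9 -65.1] None
0.45 [-25.2  67.5] [458.6 -59.2] [-0.0051  0.0236]
0.6 [-24.9  73.5] [458.2 -53.2] [-0.0015  0.0241]
0.75 [-23.6  79.4] [458.7 -47.2] [0.0021 0.024 ]
0.9 [-21.5  85. ] [460.2 -41.3] [0.0057 0.0234]
1.05 [-18.5  90.3] [462.4 -35.7] [0.0091 0.0223]
1.2 [-14.8  95. ] [465.5 -30.6] [0.0123 0.0207]
1.35 [-10.4  99.2] [469.3 -25.9] [0.0153 0.0186]
1.5 [ -5.5 102.6] [473.8 -21.9] [0.0179 0.0162]
1.65 [-1.000e-01  1.053e+02] [478.8 -18.5] [0.0201 0.0133]
```

```bash
python3 -m jog '[{"x":-0.0065,"y":0.03,"z":0,"ax":0,"ay":0,"az":0,"jaw":0},{"x":-0.0065,"y":0.028,"z":0,"ax":0,"ay":0,"az":0,"jaw":0},{"x":-0.005,"y":0.0236,"z":0,"ax":0,"ay":0,"az":0,"jaw":0},{"x":-0.0015,"y":0.024,"z":0,"ax":0,"ay":0,"az":0,"jaw":0},{"x":0.002,"y":0.024,"z":0,"ax":0,"ay":0,"az":0,"jaw":0}]' | grep -E "ee_pos|contact"
python3 -m jog '[{"x":0.0057,"y":0.0234,"z":0,"ax":0,"ay":0,"az":0,"jaw":0},{"x":0.009,"y":0.0223,"z":0,"ax":0,"ay":0,"az":0,"jaw":0},{"x":0.0123,"y":0.0207,"z":0,"ax":0,"ay":0,"az":0,"jaw":0}]' | grep -E "ee_pos|contact"
python3 - <<'E'
from h import *
im=r.read_camera("side")[:,:,::-1]; cv2.imwrite("pics/s5.png",cv2.resize(im[170:310,200:390],None,fx=4,fy=4,interpolation=cv2.INTER_CUBIC))
E
```

```text
ee_pos: [459.3, -45.8, 63.7]
contact_force: [0.0, -2.7, -0.6]
ee_pos: [465.6, -29.3, 63.2]
contact_force: [-1.6, -3.2, 0.3]
```

View pics/s5.png

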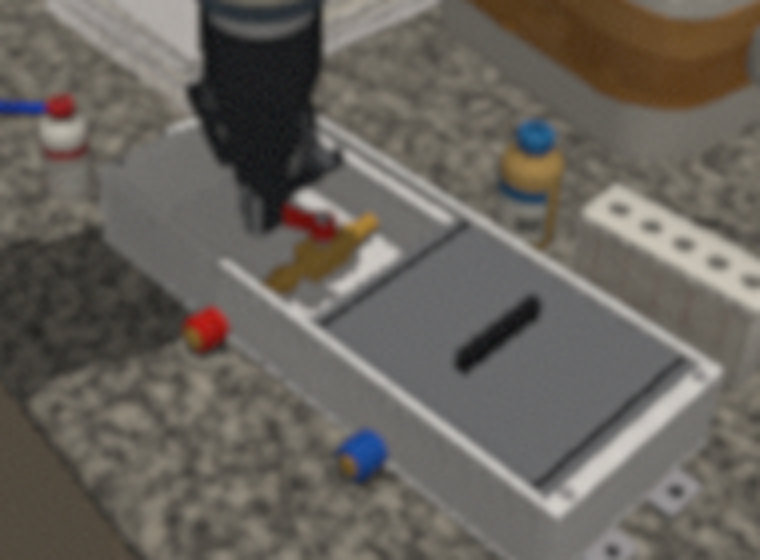

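The handle (stub at 290-330, 215-228) is turning with the finger and is well past half. Continuing to the stop.

```bash
python3 -m jog '[{"x":0.0153,"y":0.0186,"z":0,"ax":0,"ay":0,"az":0,"jaw":0},{"x":0.014,"y":0.012,"z":0,"ax":0,"ay":0,"az":0,"jaw":0}]' | grep -E "ee_pos|contact"
python3 -m jog '[{"x":0.01,"y":0.004,"z":0,"ax":0,"ay":0,"az":0,"jaw":0}]' | grep -E "ee_pos|contact"
python3 -m jog '[{"x":0.01,"y":0.002,"z":0,"ax":0,"ay":0,"az":0,"jaw":0}]' | grep -E "ee_pos|contact"
```

```text
ee_pos: [473.2, -21.8, 63.1]
contact_force: [-1.8, -1.6, -0.1]
ee_pos: [475.8, -20.8, 63.1]
contact_force: [-1.6, -0.3, 0.1]
ee_pos: [478.1, -20.3, 63.1]
contact_force: [-2.2, 0.6, 1.3]
```

```bash
python3 -m jog '[{"x":0.008,"y":0.001,"z":0,"ax":0,"ay":0,"az":0,"jaw":0}]' | grep -E "ee_pos|contact"
python3 -m jog '[{"x":0.008,"y":0.001,"z":0,"ax":0,"ay":0,"az":0,"jaw":0}]' | grep -E "ee_pos|contact"
python3 -m jog '[{"x":0.006,"y":0.001,"z":0,"ax":0,"ay":0,"az":0,"jaw":0}]' | grep -E "ee_pos|contact"
```

```text
ee_pos: [479.9, -20.2, 63.1]
contact_force: [-7.0, 1.2, 1.2]
ee_pos: [480.2, -20.1, 62.9]
contact_force: [-12.2, -1.3, 9.3]
ee_pos: [480.3, -20.0, 62.7]
contact_force: [-14.4, -2.2, 11.1]
```

```bash
python3 -m jog '[{"x":-0.06,"y":-0.008,"z":0,"ax":0,"ay":0,"az":0,"jaw":0},{"x":0,"y":0,"z":0.15,"ax":0,"ay":0,"az":0,"jaw":0},{"x":0,"y":0,"z":0.2,"ax":0,"ay":0,"az":0,"jaw":0},{"x":0,"y":0.18,"z":0.1,"ax":0,"ay":0,"az":0,"jaw":0},{"x":0,"y":0.19,"z":0,"ax":0,"ay":0,"az":0,"jaw":0}]' | grep -E "ee_pos|contact"
python3 -m jog '[{"x":-0.05,"y":0.19,"z":0,"ax":0,"ay":0,"az":0,"jaw":0},{"x":-0.05,"y":0.19,"z":0,"ax":0,"ay":0,"az":0,"jaw":0},{"x":-0.05,"y":0.19,"z":0,"ax":0,"ay":0,"az":0,"jaw":0},{"x":-0.05,"y":0.19,"z":0,"ax":0,"ay":0,"az":0,"jaw":0},{"x":0,"y":0,"z":0,"ax":0,"ay":0,"az":0,"jaw":0}]' | grep -E "ee_pos|contact"
python3 - <<'E'
from h import *
im=r.read_camera("top")[:,:,::-1]
a=cv2.resize(im[165:255,200:410],None,fx=3.5,fy=3.5,interpolation=cv2.INTER_CUBIC)
s=r.read_camera("side")[:,:,::-1]
b=cv2.resize(s[185:250,210:390],(735,265),interpolation=cv2.INTER_CUBIC)
cv2.imwrite("pics/f6.png",np.vstack([a,b]))
E
```

```text
ee_pos: [472.0, 69.7, 179.3]
contact_force: [0.7, 0.1, -1.3]
ee_pos: [418.2, 264.6, 175.7]
contact_force: [-0.5, -0.5, 0.9]
```

View pics/f6.png

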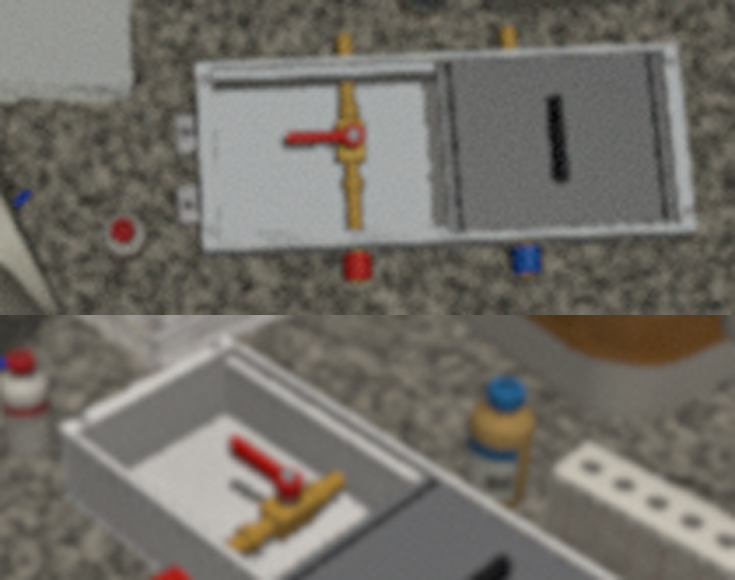

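The handle lies square across its pipe: in the top view it runs from (352,135) to (287,139), parallel to the box edge. The cover is flat and flush at the right end, and nothing else has been disturbed.

```bash
python3 -c "
from plant import r
print(r.sign_off())"
```

```text
the job is handed in; nothing more can be done
None
```

The job is handed in: the cover is slid to the right end and lies flat on the box, the red handle is turned clockwise to its stop square across its pipe, and neither the blue handle nor anything else around was touched.

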